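Shut the gate of the round feed hopper until its catch clicks

ROBOT

A 7-joint arm with a two-finger parallel gripper is mounted at the origin on the work surface. World frame = base frame: x ahead of the robot, y to its left, z up, the work surface at z = 0. Lengths are in mm, angles in rad, forces in N, time in s.
With the tool pointing down it reaches from about 400 to 875 mm from the base axis. Payload 4.4 kg.
Tool frame: the origin (TCP) lies on the centre line of the jaws, within the pads' length; the fingertips stand 8 mm ahead of it and the grasp point (between the pads) lies 11 mm behind it; x points along the fingers, z is the direction in which the jaws open and shut, and the axes are right-handed (so a half turn about x gives the same grasp; the last joint's range is limited). The gripper opens to 85 mm and grips with 20 to 120 N. Pads are 22 mm wide; open, the fingers measure 114 mm over their backs; the gripper's body (76 mm by 85 mm) begins 54 mm behind the grasp point. The pads swing forward as they close: fully open they stand 13 mm farther back than shut.
Start: joints at [-1.336, 0.628, 0.038, 1.517, -0.027, 0.996, -0.02], TCP at [192.561, 620.836, 239.313] pointing down, gripper open.
Joint ranges: [-3.06, 3.06], [-0.37, 2.12], [-1.25, 1.32], [0.18, 2.47], [-1.1, 4.24], [0.23, 1.98], [-2.94, 2.94]. Speed limits (rad/s): [2.57, 2.57, 3.14, 3.14, 3.14, 3.14, 3.14].

INTERFACE

Orientations are given as [roll, pitch, yaw] about the fixed x, y, z axes, in that order (R = Rz(yaw) Ry(pitch) Rx(roll)).
In Python, from cell import ctrl, get_image, camera_params gives the robot as it stands. The module is installed in compiled form; this text tells all that it offers.
- The arm moves only by the shell command python3 -m handwheel 'ROWS'. ROWS is text: rows parted by semicolons, each of 7 numbers parted by spaces: the opening, from -1 (shut) to 1 (fully open), then the shift along the tool's x, y, z in mm, then the turn, a rotation vector about the tool's x, y, z in rad. In form: grip x y z wx wy wz; .... A call has 1 to 10 rows; each row shifts and turns the pose as measured when the row begins, along the tool's axes as they then stand; what a row does not reach is not made up. A row lasts 1/10 s, in which the tool goes at most 50 mm and 8.59 degrees, less where a joint would pass 70% of its speed; a pose out of reach is approached as far as the arm can. A call with a gripper value outside its range is refused whole. The fingers move at their own pace and stop on an object; the grip force is fixed at half the most. Time passes only in rows, so rows that do not move let the fingers close. It gives the time, the measured TCP pose, the force and the opening at its end, in the units of the state.
- ctrl.read_state(): the state, without advancing time (a new reading comes with each control period).
- get_image(name): name is "scene" or "top" or "wrist"; returns the picture (400x640x3 uint8, blue, green, red); there is no depth.
- camera_params(name): a dict with "fx", "fy", "cx", "cy" (pixels), "eye" and "orientation" of the camera in the world. Camera axes: x right, y up, looking along -z (the intrinsics and any distortion apply to the point x, -y, -z); pixel columns grow to the right and rows downward; lengths in mm; the calibration is good to about 2 mm. A picture is of the moment at which its call begins: read the wrist's pose just before it. camera_params takes no time and is no camera call; for the wrist camera it gives the pose at the moment of the call.
- ctrl.finish_job(): hands the job in, once; it reports no verdict.
The state is a dict: "clock": time; "qpos": joint angles; "qd": joint speeds; "tau": joint torques, N m; "eef_pos": TCP position; "tool_rot": TCP orientation; "force": force on the tool from outside, world axes, zero at the start; "torque": the same for the moment, N m; "width": finger opening in mm.
Only numpy, scipy, OpenCV 4.12 (cv2) and the standard library are available. Lean on these libraries where they do the work, as an engineer would, in place of code of your own. Each camera call takes 0.05 s, during which the arm holds its last target.

TASK

Before weighing, close the slide gate under the round-mouthed feed hopper: push its upright tab, from the robot's side, towards the hopper until the gate is fully home and the spring catch has clicked in behind it. Leave the gate of the square-mouthed hopper as it is, open.

Things in the scene. Friction and masses are not known exactly. Their poses are not given: they have to be found in the camera images.
- round_push (a point): Centre of the robot-side face of the upright steel push tab (44 wide, 40 tall, 8 mm thick) on the gate under the ROUND hopper (mouth 104 mm across, rim 168 mm above the table; fixed). 120 mm above the table, 20 above the gate's blade, 20 below the tab's top. Axes: x = level, the way the gate slides shut, away from the robot; z up. Shut, the hopper's rim begins 64 mm ahead. Robot side is free.
- round_gate (a joint): Opening of the round hopper's gate (m): 0 = shut, at its end stop; 0.072 = fully open; starts 0.045 to 0.070. The tab moves along its -x as this grows. Pushing takes about 5 N (friction), rising to 16 N from 27 to 5 mm before the stop while the catch is pushed aside. The catch drops in once the gate is within 5 mm of the stop, and then holds it.
- round_catch (a joint): Spring catch on the gate's +y side, a dark steel slide with a black knob, 100 to 112 mm above the table: 0 = at rest, sprung in. As the gate closes, its lug pushes the catch out about 8 mm (0.008); then it clicks back to 0 behind the lug. It works by itself and need not be touched.
- square_push (a point): Same point and axes on the equal push tab of the SQUARE hopper's gate (square mouth, 104 mm; same heights). This gate is left alone, open. Either hopper may stand on the left.

How it is judged:
By the outcome, as a careful person would: the job done as asked, in the order asked, and still so for the second after the job is handed in, with the robot touching nothing.
It also fails if it takes over 29 s, if anything falls off the work surface, if the arm or the gripper's body presses on something with over 40 N, if the wrist force passes 120 N, or if a joint passes its speed limit or range.

## Working session

There is one attempt and no reset: what is moved stays moved. The work goes in short steps, Python scripts to look and compute and a shell command to move; the robot and the scene stay as the last step left them, time stands still between calls to the robot, and variables do not carry over. Pictures are saved under pics/ and viewed, and the job is handed in when it is done.

```bash
mkdir -p pics; python3 - <<'E'
from cell import ctrl,get_image,camera_params
import cv2
print(ctrl.read_state())
for n in("scene","top"):
    print(n,camera_params(n)); cv2.imwrite(f"pics/{n}0.png",get_image(n))
print(camera_params("wrist"))
E
```

```text
{'clock': 0.0, 'qpos': array([-1.33579088,  0.62932284,  0.03841859,  1.51834277, -0.02700418,
        0.99633241, -0.01998619]), 'qd': array([-0.00100752, -0.00095438,  0.00353549,  0.00092873, -0.00041849,
       -0.00110821,  0.00088709]), 'tau': array([ 8.70397398e-04, -5.63399220e+01,  1.22652322e+00, -1.93441558e+01,
        1.10910862e-02,  1.07439252e-02,  4.32508642e-06]), 'eef_pos': array([192.3661822 , 620.24818527, 238.41182484]), 'tool_rot': array([-3.13832227,  1.56890808, -1.86830037]), 'force': array([-0.86539396,  0.06382467, -0.11967473]), 'torque': array([-0.05173935, -0.00764339, -0.01535109]), 'width': 85.56165243171964}
scene {'fx': 382.6158997074224, 'fy': 382.6158997074224, 'cx': 323.1843662660759, 'cy': 195.5589074238127, 'eye': array([1182.27762403, -148.57574091,  637.91422589]), 'orientation': array([ 0.79003104, -0.01563028,  1.36622823])}
top {'fx': 421.60692381589723, 'fy': 421.60692381589723, 'cx': 316.2728047012832, 'cy': 195.4253454377095, 'eye': array([469.68474048,  -9.39989105, 969.82666538]), 'orientation': array([ 0.23540604,  0.00332266, -1.55711658])}
{'fx': 289.08581209305447, 'fy': 289.08581209305447, 'cx': 322.0945562142883, 'cy': 201.7284345561073, 'eye': array([128.22006924, 640.48162434, 372.24745158]), 'orientation': array([-2.71879135e-01,  1.12983806e-03,  1.26975518e+00])}
```

View pics/scene0.png

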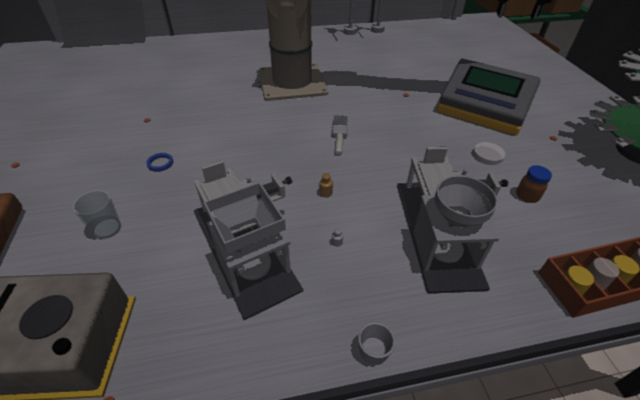

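View pics/top0.png

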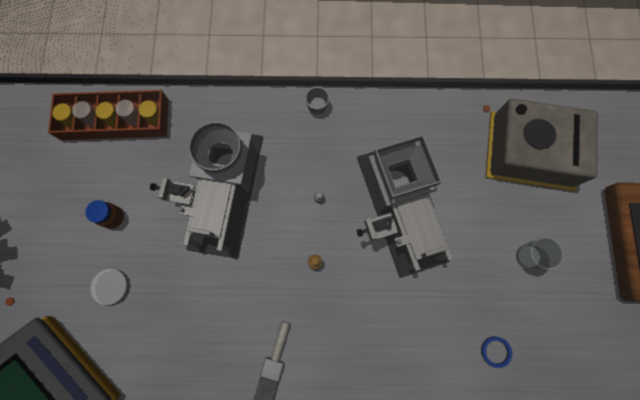

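The round hopper stands on the robot's left (top image ~(216,147)), with its tab near (205,240). The square one is on the right (~(408,168)). I'll zoom in.

```bash
python3 - <<'E'
import cv2,numpy as np
a=cv2.imread("pics/top0.png")[110:260,140:280]; b=cv2.imread("pics/scene0.png")[135:285,385:525]
f=lambda i:cv2.convertScaleAbs(cv2.resize(i,None,fx=4,fy=4,interpolation=cv2.INTER_CUBIC)[:600,:],alpha=1.4)
cv2.imwrite("pics/za.png",f(a));cv2.imwrite("pics/zb.png",f(b))
E
```

```text
(no output)
```

View pics/za.png

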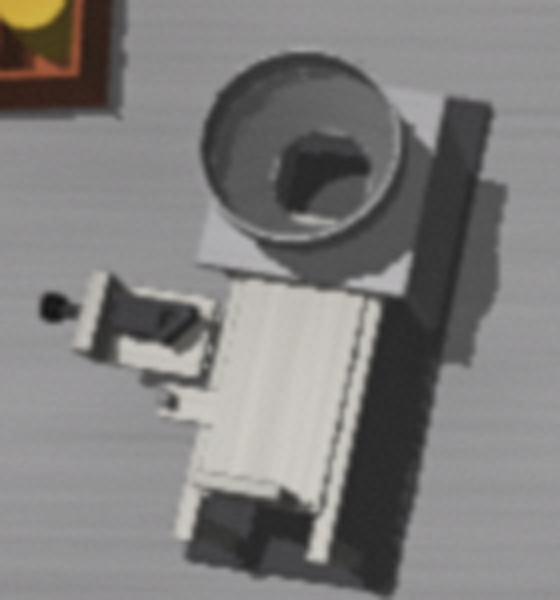

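View pics/zb.png

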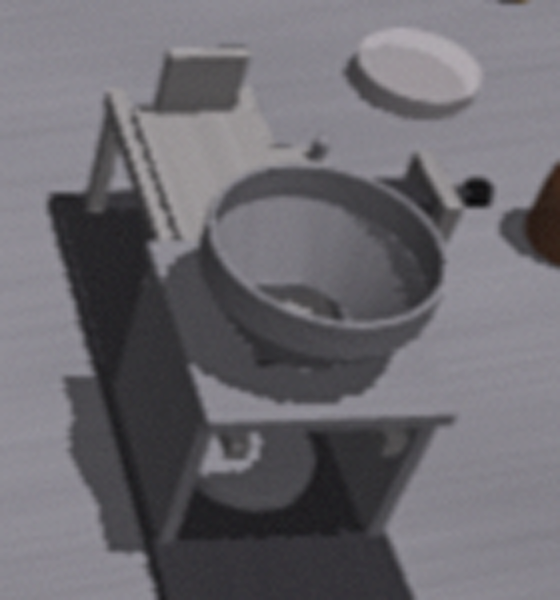

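```bash
cat > h.py <<'E'
import numpy as np
from scipy.spatial.transform import Rotation as R
from cell import camera_params
def bp(name,px,z,p=None):
    p=p or camera_params(name)
    d=np.array([(px[0]-p["cx"])/p["fx"],-(px[1]-p["cy"])/p["fy"],-1])
    d=R.from_euler("xyz",p["orientation"]).apply(d)
    return p["eye"]+d*(z-p["eye"][2])/d[2]
E
python3 - <<'E'
from h import *
t=lambda x,y:(140+x/4-.4,110+y/4-.4)
s=lambda x,y:(385+x/4-.4,135+y/4-.4)
r=np.round
print("top tab corners z140", [r(bp("top",t(*q),140),1) for q in [(198,472),(284,490),(198,484),(278,499)]])
print("scene tab top z140",[r(bp("scene",s(*q),140),1) for q in [(168,49),(248,46),(166,55),(247,54)]])
print("scene tab base z100",[r(bp("scene",s(*q),100),1) for q in [(156,108),(236,110)]])
print("rim top",[r(bp("top",t(*q),168),1) for q in [(202,145),(403,145),(300,50),(300,242)]])
print("rim scene",[r(bp("scene",s(*q),168),1) for q in [(206,235),(443,265)]])
print("gate edges top z100",[r(bp("top",t(*q),100),1) for q in [(235,280),(203,470),(368,295),(318,500)]])
E
```

```text
top tab corners z140 [array([599.6, 248.2, 140. ]), array([591.1, 204.7, 140. ]), array([593.6, 247.7, 140. ]), array([586.6, 207.4, 140. ])]
scene tab top z140 [array([588.4, 208.3, 140. ]), array([593.9, 251.8, 140. ]), array([593.1, 205.2, 140. ]), array([600.3, 248.2, 140. ])]
scene tab base z100 [array([589.6, 209.5, 100. ]), array([599.5, 252.5, 100. ])]
rim top [array([761.4, 251.5, 168. ]), array([762.6, 150.2, 168. ]), array([813.3, 205.7, 168. ]), array([711.1, 198.5, 168. ])]
rim scene [array([751.3, 152.1, 168. ]), array([788.3, 246.4, 168. ])]
gate edges top z100 [array([709.9, 249.5, 100. ]), array([606.9, 258.1, 100. ]), array([702.5, 177.7, 100. ]), array([592., 197., 100.])]
```

```bash
cat >> h.py <<'E'
from cell import ctrl
def plan(goal,yaw=np.radians(-9.2)):
    s=ctrl.read_state(); M=R.from_euler("xyz",s["tool_rot"]); p=s["eef_pos"]
    print("t",round(s["clock"],2),"p",np.round(p,1),"F",np.round(s["force"],1),"w",round(s["width"],1))
    print("axes(cols)",np.round(M.as_matrix(),3).tolist())
    u=np.array([np.cos(yaw),np.sin(yaw),0]); x=np.array([0,0,-1.])
    for sg in(1,-1):
        y=sg*u; z=np.cross(x,y); G=R.from_matrix(np.c_[x,y,z])
        print("sign",sg,"rotvec tool",np.round((M.inv()*G).as_rotvec(),3))
    d=np.array(goal)-p
    print("shift tool",np.round(M.inv().apply(d),1)," along/lat push",np.round([d@u,d@np.array([-u[1],u[0],0])],1), "j7",s["qpos"].round(2))
E
python3 - <<'E'
from h import *
u=np.array([np.cos(-.16),np.sin(-.16),0])
f=np.array([590.5,228.5,120])
print(f-55*u)
g=f-55*u; g[2]=238
plan(g)
E
```

```text
[536.20249941 237.26250136 120.        ]
t 0.1 p [192.4 620.3 238.5] F [-0.3  1.1 -0. ] w 85.2
axes(cols) [[-0.001, -0.955, 0.296], [-0.002, 0.296, 0.955], [-1.0, -0.0, -0.002]]
sign 1 rotvec tool [ 3.001e+00 -0.000e+00  3.000e-03]
sign -1 rotvec tool [-0.14  -0.002 -0.   ]
shift tool [   0.9 -441.9 -264. ]  along/lat push [ 400.6 -323.1] j7 [-1.34  0.63  0.04  1.52 -0.03  1.   -0.02]
```

```bash
python3 -m handwheel '-1 0 0 0 -0.14 0 0; -1 0 -38 -30 0 0 0; -1 0 -38 -30 0 0 0; -1 0 -38 -30 0 0 0; -1 0 -38 -30 0 0 0; -1 0 -38 -30 0 0 0; -1 0 -38 -30 0 0 0; -1 0 -38 -30 0 0 0; -1 0 -38 -30 0 0 0; -1 0 0 0 0 0 0'; python3 -c "
from h import *
plan([536.2,237.3,238])"
```

```text
clock: 1.1
eef_pos: [462.0, 326.5, 232.6]
tool_rot: [2.662, 1.562, -2.199]
force: [-0.6, 0.5, -0.1]
width: 0.1
t 1.1 p [462.  326.5 232.6] F [-0.6  0.5 -0.1] w 0.1
axes(cols) [[-0.005, -0.989, 0.148], [-0.007, 0.148, 0.989], [-1.0, 0.004, -0.008]]
sign 1 rotvec tool [-3.13   0.006 -0.013]
sign -1 rotvec tool [ 0.012 -0.008 -0.004]
shift tool [ -5.2 -86.6 -77.3]  along/lat push [ 87.5 -76.2] j7 [-0.67  0.52  0.    1.76  0.    0.87  0.76]
```

```bash
python3 -m handwheel '-1 -2 -29 -26 0.012 -0.008 -0.004; -1 -2 -29 -26 0 0 0; -1 -1 -29 -25 0 0 0; -1 0 0 0 0 0 0'; python3 - <<'E'
from h import *
from cell import get_image
import cv2
plan([536.2,237.3,118])
p=camera_params("wrist"); print(p)
cv2.imwrite("pics/w1.png",get_image("wrist"));cv2.imwrite("pics/t1.png",get_image("top"))
E
```

```text
clock: 1.5
eef_pos: [538.2, 232.4, 236.0]
tool_rot: [2.268, 1.568, -2.608]
force: [-0.1, -0.3, 1.3]
width: 0.1
t 1.5 p [538.2 232.4 236. ] F [-0.1 -0.3  1.3] w 0.1
axes(cols) [[-0.002, -0.987, 0.162], [-0.001, 0.162, 0.987], [-1.0, 0.002, -0.002]]
sign 1 rotvec tool [ 3.139e+00 -3.000e-03  2.000e-03]
sign -1 rotvec tool [-0.002 -0.002 -0.002]
shift tool [118.    2.6   4.7]  along/lat push [-2.8  4.5] j7 [-0.46  0.54  0.01  1.7  -0.01  0.9   0.96]
{'fx': 289.08581209305447, 'fy': 289.08581209305447, 'cx': 322.0945562142883, 'cy': 201.7284345561073, 'eye': array([472.13185234, 243.43478692, 369.85306834]), 'orientation': array([-2.70037975e-01,  1.06144533e-03,  1.40767351e+00])}
```

View pics/w1.png

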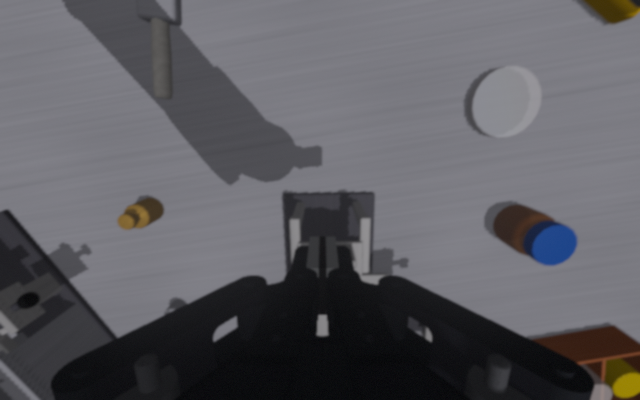

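```bash
python3 -m handwheel '-1 38 0 2 0 0 0; -1 38 0 2 0 0 0; -1 36 0 1 0 0 0; -1 0 0 0 0 0 0'; python3 - <<'E'
from h import *
from cell import get_image
import cv2
plan([590.5,228.5,121])
a=get_image("scene");cv2.imwrite("pics/s2.png",cv2.resize(a[110:310,370:540],None,fx=3,fy=3))
a=get_image("top");cv2.imwrite("pics/t2.png",cv2.resize(a[110:300,120:290],None,fx=3,fy=3))
E
```

```text
clock: 2.0
eef_pos: [531.9, 251.1, 121.9]
tool_rot: [0.657, 1.561, 2.079]
force: [0.0, 0.2, 0.4]
width: 0.2
t 2.0 p [531.9 251.1 121.9] F [0.  0.2 0.4] w 0.2
axes(cols) [[-0.005, -0.989, 0.148], [0.008, 0.148, 0.989], [-1.0, 0.006, 0.008]]
sign 1 rotvec tool [-3.129  0.009  0.012]
sign -1 rotvec tool [ 0.012  0.007 -0.006]
shift tool [  0.4 -61.3 -13.6]  along/lat push [ 61.5 -12.9] j7 [-0.48  0.69 -0.01  1.8  -0.01  0.65  0.95]
```

View pics/s2.png

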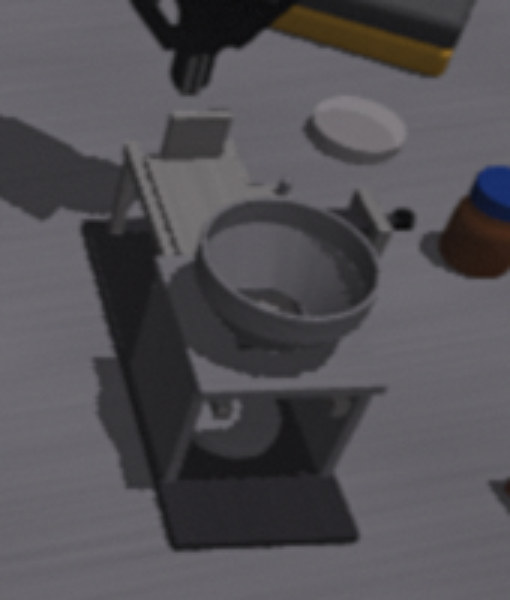

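View pics/t2.png

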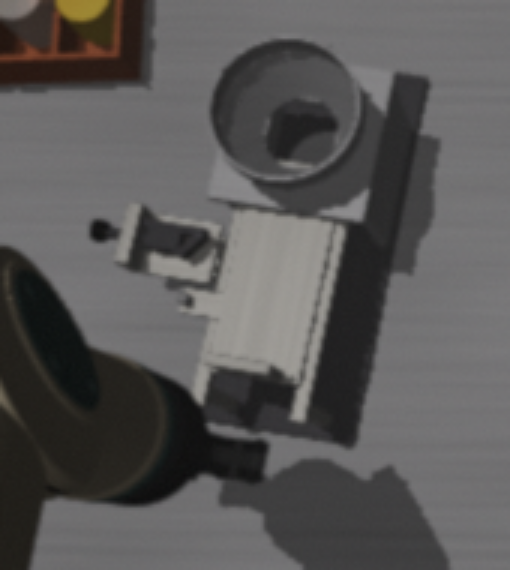

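```bash
python3 -m handwheel '-1 0 -10 -7 0.012 0.007 -0.006; -1 0 -10 -6 0 0 0; -1 0 0 0 0 0 0'; python3 -c "
from h import *
plan([590.5,228.5,121])"
```

```text
clock: 2.4
eef_pos: [557.6, 237.0, 131.8]
tool_rot: [-1.028, 1.552, 0.382]
force: [-0.0, -0.4, 0.5]
width: -0.1
t 2.4 p [557.6 237.  131.8] F [-0.  -0.4  0.5] w -0.1
axes(cols) [[0.017, -0.987, 0.16], [0.007, 0.16, 0.987], [-1.0, -0.016, 0.01]]
sign 1 rotvec tool [ 3.141  0.025 -0.015]
sign -1 rotvec tool [-0.     0.01   0.016]
shift tool [ 11.3 -33.7  -3.2]  along/lat push [33.9 -3.1] j7 [-0.45  0.69  0.    1.76 -0.    0.67  0.96]
```

```bash
python3 -m handwheel '-1 0 0 0 0 0 0; -1 0 0 0 0 0 0'; python3 -c "
from h import *
plan([590.5,228.5,121])"
python3 -m handwheel '-1 10 0 -3 0 0.01 0.016; -1 0 0 0 0 0 0'; python3 -c "
from h import *
plan([590.5,228.5,121])"
```

```text
clock: 2.6
eef_pos: [559.2, 236.5, 133.8]
tool_rot: [-1.022, 1.549, 0.386]
force: [-0.3, -0.5, -0.4]
width: 0.1
t 2.6 p [559.2 236.5 133.8] F [-0.3 -0.5 -0.4] w 0.1
axes(cols) [[0.02, -0.987, 0.162], [0.008, 0.162, 0.987], [-1.0, -0.019, 0.011]]
sign 1 rotvec tool [ 3.139  0.029 -0.018]
sign -1 rotvec tool [-0.002  0.011  0.019]
shift tool [ 13.4 -31.9  -3. ]  along/lat push [32.2 -2.9] j7 [-0.45  0.69  0.    1.76 -0.    0.67  0.96]
clock: 2.8
eef_pos: [558.8, 233.5, 123.7]
tool_rot: [-0.982, 1.569, 0.426]
force: [-0.3, 0.6, -0.4]
width: 0.1
t 2.8 p [558.8 233.5 123.7] F [-0.3  0.6 -0.4] w 0.1
axes(cols) [[0.002, -0.987, 0.162], [0.001, 0.162, 0.987], [-1.0, -0.002, 0.001]]
sign 1 rotvec tool [ 3.14e+00  3.00e-03 -2.00e-03]
sign -1 rotvec tool [-0.002  0.001  0.002]
shift tool [  2.7 -32.1   0.1]  along/lat push [32.1  0.1] j7 [-0.44  0.71  0.    1.75 -0.    0.68  0.97]
```

```bash
python3 -m handwheel '-1 2 -6 0 0 0 0; -1 0 -6 0 0 0 0; -1 0 -6 0 0 0 0;-1 0 0 0 0 0 0'; python3 -c "
from h import *
plan([590.5,228.5,121])"
python3 -m handwheel '-1 0 -6 0 0 0 0; -1 0 -6 0 0 0 0; -1 0 -6 0 0 0 0'; python3 -c "
from h import *
plan([590.5,228.5,121])"
```

```text
clock: 3.2
eef_pos: [577.9, 230.5, 120.5]
tool_rot: [-0.862, 1.57, 0.546]
force: [0.2, -0.8, -0.0]
width: 0.4
t 3.2 p [577.9 230.5 120.5] F [ 0.2 -0.8 -0. ] w 0.4
axes(cols) [[0.001, -0.987, 0.161], [0.0, 0.161, 0.987], [-1.0, -0.001, 0.001]]
sign 1 rotvec tool [ 3.14e+00  1.00e-03 -1.00e-03]
sign -1 rotvec tool [-0.002  0.001  0.001]
shift tool [ -0.5 -12.7   0. ]  along/lat push [12.7  0. ] j7 [-0.43  0.73  0.    1.7  -0.    0.71  0.99]
clock: 3.5
eef_pos: [590.8, 228.7, 120.2]
tool_rot: [1.741, 1.56, -3.131]
force: [-5.3, 0.6, 4.6]
width: -0.3
t 3.5 p [590.8 228.7 120.2] F [-5.3  0.6  4.6] w -0.3
axes(cols) [[-0.011, -0.987, 0.159], [-0.0, 0.159, 0.987], [-1.0, 0.011, -0.002]]
sign 1 rotvec tool [-3.141e+00  1.700e-02 -3.000e-03]
sign -1 rotvec tool [ 0.001 -0.002 -0.011]
shift tool [-0.8  0.2 -0.3]  along/lat push [-0.2 -0.3] j7 [-0.41  0.75 -0.    1.66 -0.    0.74  1.  ]
```

```bash
python3 -m handwheel '-1 0 -7 0 0 0 -0.01; -1 0 -7 0 0 0 0; -1 0 -7 0 0 0 0'; python3 -c "
from h import *
plan([590.5,228.5,121])"
python3 -m handwheel '-1 0 -7 0 0 0 0; -1 0 -7 0 0 0 0'; python3 -c "
from h import *
plan([590.5,228.5,121])"
```

```text
clock: 3.8
eef_pos: [607.0, 226.3, 120.1]
tool_rot: [1.931, 1.559, -2.939]
force: [-4.9, -0.9, 4.6]
width: 0.2
t 3.8 p [607.  226.3 120.1] F [-4.9 -0.9  4.6] w 0.2
axes(cols) [[-0.012, -0.988, 0.157], [-0.002, 0.157, 0.988], [-1.0, 0.011, -0.004]]
sign 1 rotvec tool [-3.139  0.018 -0.007]
sign -1 rotvec tool [ 0.003 -0.004 -0.011]
shift tool [-0.7 16.6 -0.4]  along/lat push [-16.6  -0.4] j7 [-0.4   0.77 -0.    1.61 -0.    0.77  1.01]
clock: 4.0
eef_pos: [614.2, 225.2, 120.0]
tool_rot: [1.846, 1.544, -3.023]
force: [-14.4, 0.5, 11.4]
width: -0.2
t 4.0 p [614.2 225.2 120. ] F [-14.4   0.5  11.4] w -0.2
axes(cols) [[-0.027, -0.988, 0.155], [-0.003, 0.155, 0.988], [-1.0, 0.026, -0.007]]
sign 1 rotvec tool [-3.137  0.041 -0.012]
sign -1 rotvec tool [ 0.005 -0.007 -0.026]
shift tool [-0.4 24.  -0.4]  along/lat push [-23.9  -0.5] j7 [-0.39  0.78 -0.01  1.58 -0.    0.81  1.03]
```

```bash
python3 -m handwheel '-1 0 -9 0 0 0 -0.025; -1 0 -9 0 0 0 -0.01'; python3 -c "
from h import *
plan([590.5,228.5,121])"
python3 -m handwheel '-1 0 -9 0 0 0 -0.01; -1 0 -9 0 0 0 -0.01'; python3 -c "
from h import *
plan([590.5,228.5,121])"
```

```text
clock: 4.2
eef_pos: [619.5, 224.5, 119.4]
tool_rot: [2.221, 1.55, -2.645]
force: [-19.1, 0.9, 12.8]
width: -0.4
t 4.2 p [619.5 224.5 119.4] F [-19.1   0.9  12.8] w -0.4
axes(cols) [[-0.018, -0.988, 0.152], [-0.01, 0.153, 0.988], [-1.0, 0.017, -0.013]]
sign 1 rotvec tool [-3.134  0.026 -0.02 ]
sign -1 rotvec tool [ 0.007 -0.013 -0.017]
shift tool [-1.1 29.3 -0.5]  along/lat push [-29.3  -0.7] j7 [-0.39  0.79 -0.    1.57  0.    0.81  1.02]
clock: 4.4
eef_pos: [626.1, 223.5, 119.0]
tool_rot: [2.325, 1.545, -2.537]
force: [-9.0, -0.4, 7.7]
width: 0.1
t 4.4 p [626.1 223.5 119. ] F [-9.  -0.4  7.7] w 0.1
axes(cols) [[-0.022, -0.989, 0.149], [-0.015, 0.149, 0.989], [-1.0, 0.019, -0.018]]
sign 1 rotvec tool [-3.13   0.03  -0.028]
sign -1 rotvec tool [ 0.011 -0.018 -0.019]
shift tool [-1.3 36.  -0.4]  along/lat push [-35.9  -0.8] j7 [-0.39  0.8   0.    1.55  0.01  0.82  1.03]
```

```bash
python3 -m handwheel '-1 0 -9 0 0 0 -0.01; -1 0 -9 0 0 0 -0.01'; python3 -c "
from h import *
plan([590.5,228.5,121])"
python3 -m handwheel '-1 0 -9 0 0 0 -0.01; -1 0 -9 0 0 0 -0.01'; python3 - <<'E'
from h import *
from cell import get_image
import cv2
plan([590.5,228.5,121])
a=get_image("scene");cv2.imwrite("pics/s3.png",cv2.resize(a[110:310,370:540],None,fx=3,fy=3))
E
```

```text
clock: 4.6
eef_pos: [638.1, 221.8, 118.7]
tool_rot: [2.637, 1.547, -2.223]
force: [-21.9, 1.3, 16.4]
width: -0.4
t 4.6 p [638.1 221.8 118.7] F [-21.9   1.3  16.4] w -0.4
axes(cols) [[-0.014, -0.989, 0.147], [-0.019, 0.147, 0.989], [-1.0, 0.011, -0.021]]
sign 1 rotvec tool [-3.128  0.018 -0.033]
sign -1 rotvec tool [ 0.013 -0.021 -0.011]
shift tool [-1.8 48.  -0.4]  along/lat push [-48.  -1.] j7 [-0.38  0.81  0.    1.52  0.01  0.83  1.03]
clock: 4.8
eef_pos: [637.8, 221.9, 118.2]
tool_rot: [2.347, 1.53, -2.51]
force: [-21.7, 0.7, 15.6]
width: 0.1
t 4.8 p [637.8 221.9 118.2] F [-21.7   0.7  15.6] w 0.1
axes(cols) [[-0.033, -0.989, 0.143], [-0.024, 0.144, 0.989], [-0.999, 0.029, -0.029]]
sign 1 rotvec tool [-3.124  0.045 -0.045]
sign -1 rotvec tool [ 0.017 -0.029 -0.029]
shift tool [-1.4 47.8 -0.3]  along/lat push [-47.7  -1. ] j7 [-0.38  0.82  0.    1.5   0.01  0.86  1.04]
```

View pics/s3.png

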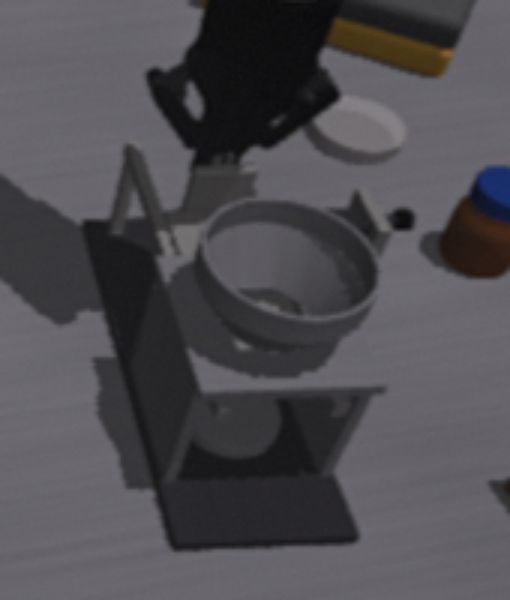

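```bash
python3 -m handwheel '-1 0 -12 0 0.015 -0.02 -0.02; -1 0 -12 0 0 0 0'; python3 -c "
from h import *
plan([590.5,228.5,121])"
```

```text
clock: 5.05
eef_pos: [637.4, 222.7, 117.4]
tool_rot: [1.881, 1.51, -2.984]
force: [-29.5, -1.4, 24.9]
width: 0.1
t 5.05 p [637.4 222.7 117.4] F [-29.5  -1.4  24.9] w 0.1
axes(cols) [[-0.06, -0.987, 0.152], [-0.009, 0.153, 0.988], [-0.998, 0.058, -0.018]]
sign 1 rotvec tool [-3.133  0.09  -0.029]
sign -1 rotvec tool [ 0.007 -0.019 -0.058]
shift tool [-0.8 47.4 -1.4]  along/lat push [-47.3  -1.8] j7 [-0.36  0.83 -0.01  1.48 -0.01  0.9   1.05]
```

Stalled at 29 N with no advance, so the gate is at its stop. I'll back off and check the catch.

```bash
python3 -m handwheel '-1 0 15 0 0 0 0; -1 0 25 0 0 0 -0.05; -1 0 30 0 0 0 0; -1 0 30 0 0 0 0; -1 -10 0 0 0 0 0; -1 -30 0 0 0 0 0; -1 -30 0 0 0 0 0; -1 0 40 0 0 0 0; -1 0 40 0 0 0 0; -1 0 0 0 0 0 0'; python3 - <<'E'
from h import *
from cell import get_image
import cv2
plan([590.5,228.5,121])
a=get_image("scene");cv2.imwrite("pics/s4.png",cv2.resize(a[110:310,370:540],None,fx=3,fy=3,interpolation=2))
a=get_image("top");cv2.imwrite("pics/t4.png",cv2.convertScaleAbs(cv2.resize(a[110:260,140:280],None,fx=4,fy=4,interpolation=2),alpha=1.4));cv2.imwrite("pics/t4f.png",a)
E
```

```text
clock: 6.05
eef_pos: [461.9, 252.2, 195.9]
tool_rot: [-2.916, 1.557, -1.5]
force: [1.0, -0.1, -0.1]
width: -0.1
t 6.05 p [461.9 252.2 195.9] F [ 1.  -0.1 -0.1] w -0.1
axes(cols) [[0.001, -0.988, 0.154], [-0.013, 0.154, 0.988], [-1.0, -0.003, -0.013]]
sign 1 rotvec tool [-3.136 -0.005 -0.02 ]
sign -1 rotvec tool [ 0.006 -0.013  0.003]
shift tool [  75.4 -130.5   -2.6]  along/lat push [130.7  -2.8] j7 [-0.57  0.51  0.02  1.9   0.01  0.73  0.85]
```

View pics/s4.png

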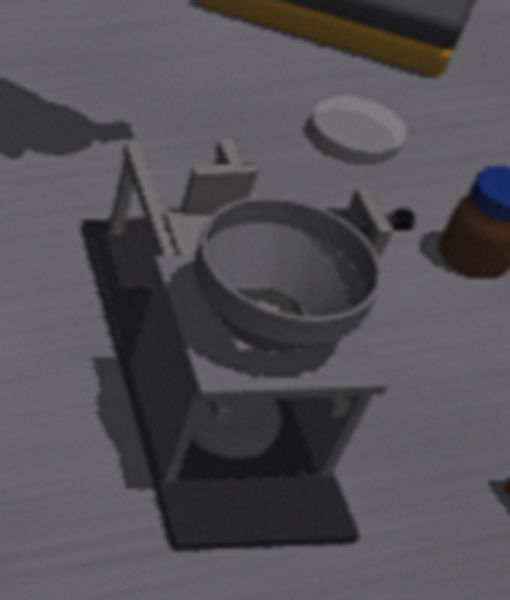

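View pics/t4.png

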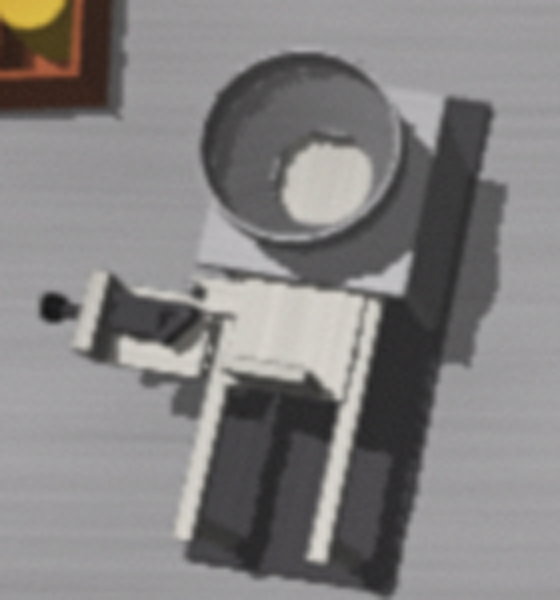

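View pics/t4f.png

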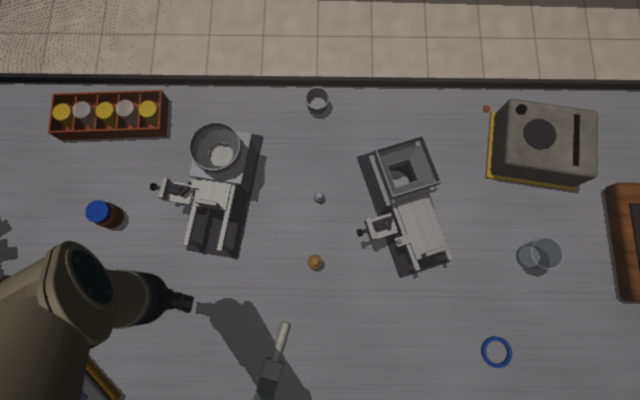

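The gate covers the outlet, its lug is past the catch tip, and the knob is back at its rest pixel (54,307 in the crop). The square hopper is unchanged. I'll check the distance and hand in.

```bash
python3 - <<'E'
from h import *
t=lambda x,y:(140+x/4-.4,110+y/4-.4)
a=[bp("top",t(*q),140) for q in [(226,373),(302,385)]];print(a)
m=sum(a)/2; print("face to rim edge",np.hypot(*(np.array([762.1,201.5])-m[:2]))-52)
import cv2
x=cv2.imread("pics/top0.png")[130:280,350:460].astype(int);y=cv2.imread("pics/t4f.png")[130:280,350:460]
print("square diff",abs(x-y).mean(),np.percentile(abs(x-y),99.9))
ctrl.finish_job()
E
```

```text
[array([650.13972875, 238.30212564, 140.        ]), array([644.4547956, 199.5096513, 140.       ])]
face to rim edge 64.11474310444667
square diff 5.519838383838384 10.0
the job is handed in; nothing more can be done
```

The round hopper's gate, the left-hand one, is shut and the catch has clicked in behind it. I pushed its tab with the closed fingers until the gate stopped moving under about 29 N, then backed the arm well clear and handed the job in at about 6 s.

- **Gate position:** the picture taken after backing off shows the hopper outlet fully covered. The tab measures about 64 mm from the rim, which is the shut value.
- **Catch:** the lug lies past the catch, and the black knob is back at the pixel where it rested before the push. I judged this from the pictures only, with no direct reading of the catch.
- **Square hopper:** its gate looks the same as at the start, still open. The before/after picture difference was small and even (mean 5.5, 99.9th percentile 10 grey levels).
- **Disagreements:** on the way down the arm drifted about 14 mm sideways and then rose about 12 mm. I corrected both before touching the tab. While pushing, the tool also felt an upward force that peaked at about 25 N. No check failed.

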